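Hold the belt tensioner back past its click

TASK

I am about to slip a new belt onto this small belt drive, so hold its sprung tensioner back for me. First, with the arm still at rest, slide the black-knobbed pawl slider fully home towards the arm's hub; then push the white idler roller at the end of the arm back against its spring, past the click of the pawl, until the red pointer stands over the green band (not the white or the red). Finish while your fingers are still holding the arm there, without letting go, and leave the three little jars round the drive where they stand.

Things in the scene. Friction and masses are not known exactly. Their poses are not given: they have to be found in the camera images.
- drive_plate: grey base plate of the belt drive, fixed to the table, 190 mm along its x, 280 along its y, 12 thick. Origin at the centre of its underside; z up. Its +x is the way the idler is pushed, its +y the way the pawl slider goes home. A fixed aluminium pulley (48 mm across, top 68 mm above the table) stands at x +60, y -60 mm. All on it is below 82 mm
- tensioner_pivot (a point): the vertical hinge axis of the tensioner arm, at x 0, y -15 mm of the plate, 40 mm above the table, in the middle of the round steel hub (60 mm across)
- idler_roller (a point): centre of the white idler roller fixed on the free end of the arm: upright, 32 mm across (flanges 36), from 34 to 78 mm above the table, its centre 95 mm from the hinge axis and 58 mm above the table. The aluminium arm below it is 18 mm wide, its top 33 mm above the table. Two posts 37 mm high, 62 mm from the hinge axis, are its rest and end stops
- tensioner_arm (a joint): arm angle in rad about the hinge, growing clockwise from above. 0 = at rest, the arm pointing 0.72 rad counter-clockwise of the plate's +y (to its -x side); at 0.72 it points along +y; 1.0 = end stop. Sprung back to 0: about 3 N at the roller at 0, 10 N at 0.72. Pawl home, it clicks at about 0.50 and, let go then, stays near 0.47. Pointer over green from 0.62 to 0.82, red beyond
- pawl_knob (a point): centre of the black cylindrical knob of the pawl slider: upright, 18 mm across, from 40 to 78 mm above the table, centre 60 mm above the table, with x 0 and y -113 mm of the plate when fully out. Low guide rails (34 mm above the table) on either side
- pawl_slider (a joint): travel of the pawl slider in m along the plate's +y, towards the hinge: 0 = fully out (pawl disengaged), 0.020 = fully home against its stop. It starts out, between 0 and 0.005, and stays where it is left; sliding it takes about 7 N
- pawl_nose (a joint): how far the sprung steel nose of the pawl is pressed back into its slider, in m: 0 = fully out, up to about 0.008 as it rides over the tooth; it snaps back to about 0 at the click
- amber_jar_centre (a point): centre of a small brown jar with cream lid, 54 mm across and 32 mm high, loose on the table beside the plate; leave it alone
- black_cap_pot_centre (a point): centre of a tiny clear bottle with black cap, 33 mm across and 34 mm high, loose beside the plate; leave it alone
- glass_vial_centre (a point): centre of a glass vial with white cap, 45 mm across and 68 mm high, loose beside the plate; leave it alone

How it is judged:
By the outcome, as a careful person would: the job done as asked, in the order asked, and still so for the second after the job is handed in, while the arm keeps its last pose, push and grip.
It also fails if it takes over 48 s, if anything falls off the work surface, if the arm or the gripper's body presses on something with over 40 N, if the wrist force passes 120 N, or if a joint passes its speed limit or range.

ROBOT

A 7-joint arm with a two-finger parallel gripper is mounted at the origin on a cart in front of the work surface, level with it; the furniture and walls round the work are solid. World frame = base frame: x ahead of the robot, y to its left, z up, the work surface at z = 0. Lengths are in mm, angles in rad, forces in N, time in s.
With the tool pointing down it reaches from about 425 to 875 mm from the base axis. Payload 8.4 kg.
Tool frame: the origin (TCP) lies at the very end of the fingers, on their centre line; the grasp point (between the pads) lies behind it (manip.grasp_offset is the z of the grasp point in the tool frame, in mm); z points along the fingers, y is the direction in which the jaws open and shut (so a half turn about z gives the same grasp; the last joint's range is limited). The gripper opens to 87 mm and grips with 3 to 60 N. Pads are 19 mm wide; open, the fingers measure 117 mm over their backs; the gripper's body (75 mm by 190 mm) begins 51 mm behind the grasp point.
Start: joints at [1.195, 0.333, 0.04, 1.465, -0.013, 1.343, -0.059], TCP at [177.609, -625.235, 222.546] pointing down, gripper open.
Joint ranges: [-2.58, 2.58], [-0.38, 2.09], [-1.3, 1.39], [0.25, 2.4], [-1.5, 4.64], [0.08, 2.09], [-2.65, 2.65]. Speed limits (rad/s): [2.22, 2.22, 2.79, 2.79, 3.14, 3.14, 3.14].

INTERFACE

Orientations are given as a 3x3 rotation matrix whose columns are the frame's x, y, z axes.
In Python, from bench import sensors, imaging, order, nets, manip gives the robot as it stands.
- The arm moves only by the tool jog_arm, never from a script. Its argument "motion" is a list of rows, each a list of 7 numbers: the shift along the tool's x, y, z each as a share of 500 mm, from -1 to 1, then the turn, a rotation vector about the tool's x, y, z each as a share of 60 degrees, from -1 to 1, then the gripper command: -1 is shut, 1 is fully open, values between are in proportion. In form: [[dx, dy, dz, rx, ry, rz, hand], ...]. A call has exactly 5 rows; each row is the pose to reach, as a shift and turn from the pose commanded when the call began, along the tool's axes at that moment; what a row does not reach only later rows make up. A row lasts 1/12 s, in which the tool goes at most 41.7 mm and 7.16 degrees, less where a joint would pass 70% of its speed; a pose out of reach is approached as far as the arm can. A call with a number of a shift or a turn outside -1 to 1 is refused whole. A call with a gripper value outside its range is refused whole. The fingers move at their own pace and stop on an object; the grip force is fixed at half the most. Time passes only in rows, so rows that repeat a pose let the fingers close, or fill a call up. It gives the time, the measured TCP pose, the force and the opening at its end, in the units of the state.
- sensors.read_state(): the state, without advancing time (a new reading comes with each control period).
- imaging.capture(name): name is "scene" or "side" or "wrist"; returns a dict with "color" (480x640x3 uint8, red, green, blue), "fx", "fy", "cx", "cy" (pixels), "R" (3x3) and "t" (3): a world point X has camera coordinates R X + t; the wrist camera has in their place "mount" (4x4, takes a point from camera to tool coordinates, whose origin is the TCP and whose axes are the flange's). Camera axes: x right, y down, z forward; pixel columns grow to the right and rows downward; lengths in mm; the calibration is good to about 2 mm. A picture is of the moment at which its call begins: read the wrist's pose just before it. There is no depth.
- order.hand_in(): hands the job in, once; it reports no verdict.
Trained networks look in a picture, given as the dict that the camera call returned (one of the last four; its "shot" number tells which), for a name from the list of things; names that differ only in an ending like _2 or _b are one class to them, and where a whole thing is asked for, a point or a joint stands for the part that bears it (a point fixed in the world has none). Each returns a list of dicts, best first, with "confidence" (0 to 1); they miss things now and then, are a little off and sometimes report something else, mostly with a low value. They report only what shows in the picture. A call takes as long as a camera call.
- nets.masks_of(query, picture): "region" (480x640 bool, what is visible of it).
- nets.pinpoint(query, picture): "location" ([x, y, z] in mm, in the coordinates of the camera as it stood for that picture, good to about 4 mm: a listed point, or the origin of a listed thing).
The state is a dict: "time_s": time; "q": joint angles; "joint_vel": joint speeds; "joint_efforts": joint torques, N m; "ee_pos": TCP position; "tcp_rot": TCP orientation; "force": force on the tool from outside, world axes, zero at the start; "moment": the same for the moment, N m; "width": opening from 0.0 (shut) to 1.0 (fully open).
Only numpy, scipy, OpenCV 4.12 (cv2) and the standard library are available. Lean on these libraries where they do the work, as an engineer would, in place of code of your own. Each camera call takes 0.05 s, during which the arm holds its last target.

## Working session

There is one attempt and no reset: what is moved stays moved. The work goes in short steps, Python scripts to look and compute and a tool call to move; the robot and the scene stay as the last step left them, time stands still between calls to the robot, and variables do not carry over. Pictures are saved under pics/ and viewed, and the job is handed in when it is done.

Besides the shell and the picture viewer there is one more tool, called after "Emit:" in YAML: its name, and indented under it one key for each argument. jog_arm: Moves the arm, as the interface text tells. Its arguments: {"type":"object","properties":{"motion":{"type":"array"}},"required":["motion"]}

```bash
mkdir -p pics; ls; cat > h.py <<'E'
import numpy as np, cv2
from bench import sensors, imaging, order, nets, manip
np.set_printoptions(precision=3,suppress=True)
def save(p,n): cv2.imwrite(f'pics/{n}.png',cv2.cvtColor(p['color'],cv2.COLOR_RGB2BGR))
def w(p,X): return np.array(p['R']).T@(np.array(X)-np.array(p['t']))
def px(p,X):
    c=np.array(p['R'])@np.array(X)+np.array(p['t']); return np.array([p['fx']*c[0]/c[2]+p['cx'],p['fy']*c[1]/c[2]+p['cy']])
E
python3 - <<'E'
from h import *
s=sensors.read_state();print(s, manip.grasp_offset)
for cam in ['scene','side']:
    p=imaging.capture(cam);save(p,cam+'0')
    print(cam, 'campos',-np.array(p['R']).T@p['t'])
    for q in ['drive_plate','tensioner_pivot','idler_roller','pawl_knob','amber_jar_centre','black_cap_pot_centre','glass_vial_centre']:
        for r in nets.pinpoint(q,p)[:2]: print(q,round(r['confidence'],2),w(p,r['location']),px(p,w(p,r['location'])))
E
```

```text
pics
{'time_s': 0.0, 'q': array([ 1.195,  0.334,  0.04 ,  1.466, -0.013,  1.343, -0.058]), 'joint_vel': array([ 0.001, -0.001, -0.001, -0.001, -0.   , -0.001,  0.001]), 'joint_efforts': array([ -0.   , -65.635,   1.335, -40.381,  -0.06 ,   0.045,   0.   ]), 'ee_pos': array([ 177.467, -624.81 ,  221.671]), 'tcp_rot': array([[ 0.962,  0.273, -0.001],
       [ 0.273, -0.962,  0.002],
       [-0.   , -0.002, -1.   ]]), 'force': array([0.074, 0.627, 0.303]), 'moment': array([0.024, 0.011, 0.003]), 'width': 1.0033138971244309} -18.700000000000003
scene campos [-106.959  418.999  692.54 ]
drive_plate 0.71 [555.205 -24.144   7.02 ] [374.932 276.448]
tensioner_pivot 0.55 [546.782 -38.936  37.598] [385.863 262.511]
idler_roller 0.69 [508.259  48.074  62.642] [352.55  281.467]
pawl_knob 0.85 [ 526.581 -135.899   62.964] [442.171 239.395]
amber_jar_centre 0.77 [395.846 -70.873  18.932] [457.028 320.504]
black_cap_pot_centre 0.63 [719.793  42.187  15.926] [296.404 232.956]
glass_vial_centre 0.93 [701.213 -87.346  38.849] [362.635 207.874]
side campos [421.493 693.198 609.256]
drive_plate 0.88 [551.53  -23.982   1.067] [349.187 250.609]
tensioner_pivot 0.97 [547.389 -36.38   39.66 ] [353.205 231.924]
idler_roller 0.57 [504.624  51.547  57.594] [367.307 256.782]
pawl_knob 0.79 [ 523.095 -129.208   59.163] [373.989 199.708]
amber_jar_centre 0.76 [392.799 -68.194  17.705] [432.647 242.887]
black_cap_pot_centre 0.64 [721.056  46.734  18.332] [255.892 252.714]
glass_vial_centre 0.69 [702.438 -82.353  31.745] [285.261 210.97 ]
```

View pics/scene0.png

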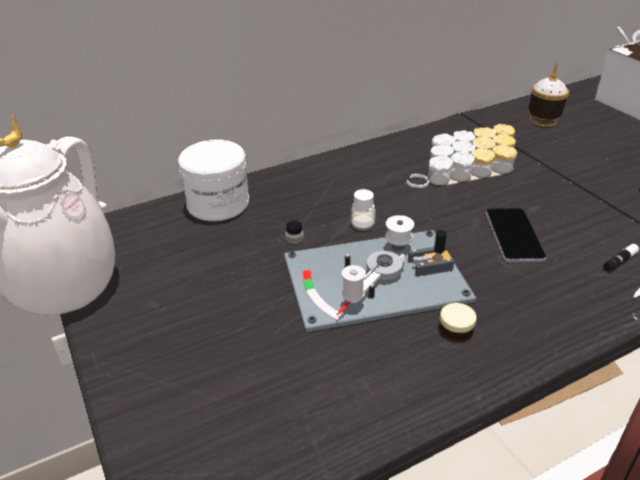

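View pics/side0.png

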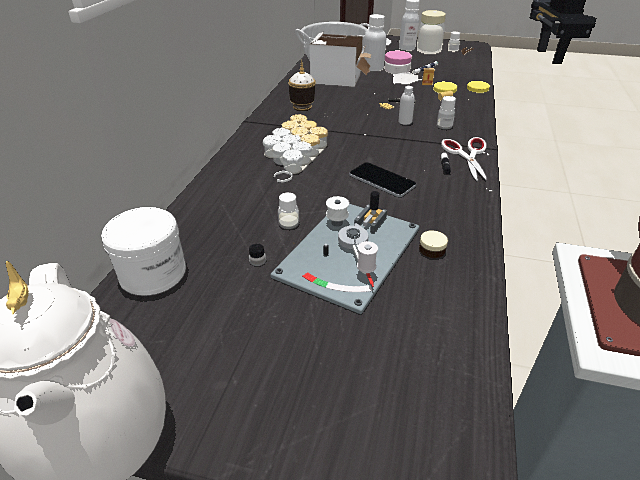

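The scene view shows the drive plate at about (290–470, 237–322) px. The roller is at (353,281), the black knob at (441,242), the amber jar at (458,320), the pot at (294,233) and the vial at (363,210). The pointer is at the white end, so the arm is at rest. Next I'll refine the plate pose.

```bash
cat > fit.py <<'E'
from h import *
from scipy.optimize import least_squares
def P(v,X):  # plate->world
    c,s=np.cos(v[2]),np.sin(v[2]); return np.array([v[0]+c*X[0]-s*X[1],v[1]+s*X[0]+c*X[1],X[2]])
if __name__=='__main__':
    for cam in ['scene','side']:
        p=imaging.capture(cam)
        m=nets.masks_of('drive_plate',p)[0]; print(m['confidence'],m['region'].sum())
        M=m['region'].astype(np.uint8)
        hull=cv2.convexHull(np.argwhere(M)[:,::-1].astype(np.int32))
        ring=[(x*95,y*140,z) for x in(-1,1) for y in(-1,1) for z in(0,12)]
        def model(v): return cv2.convexHull(np.array([px(p,P(v,X)) for X in ring],np.float32))
        H=hull[:,0,:].astype(float)
        # sample model hull outline; distance to mask hull signed
        def res(v):
            h=model(v)[:,0,:]; out=[]
            for i in range(len(h)):
                a,b=h[i],h[(i+1)%len(h)]
                for t in np.linspace(.1,.9,9):
                    q=a+(b-a)*t; out.append(cv2.pointPolygonTest(hull.astype(np.float32),(float(q[0]),float(q[1])),True))
            return out
        r=least_squares(res,[553,-24,-.23],loss='soft_l1',diff_step=1e-3)
        print(cam,r.x,r.cost)
        v=r.x
        im=p['color'].copy()
        for X in ring: cv2.circle(im,tuple(int(round(a)) for a in px(p,P(v,X))),2,(255,0,255),-1)
        for X in [(0,-15,40),(0,-113,78),(-62.6,56.4,78),(60,-60,68)]: cv2.circle(im,tuple(int(round(a)) for a in px(p,P(v,X))),2,(0,255,255),-1)
        x,y=px(p,P(v,(0,0,0))).astype(int)
        cv2.imwrite(f'pics/fit_{cam}.png',cv2.cvtColor(cv2.resize(im[y-75:y+75,x-100:x+100],None,fx=4,fy=4,interpolation=cv2.INTER_CUBIC),cv2.COLOR_RGB2BGR))
E
python3 fit.py
```

```text
0.95 13630
scene [558.917 -27.024  -0.269] 114.09441271030279
0.69 9669
side [553.982 -24.923  -0.241] 116.21941076453669
```

View pics/fit_scene.png

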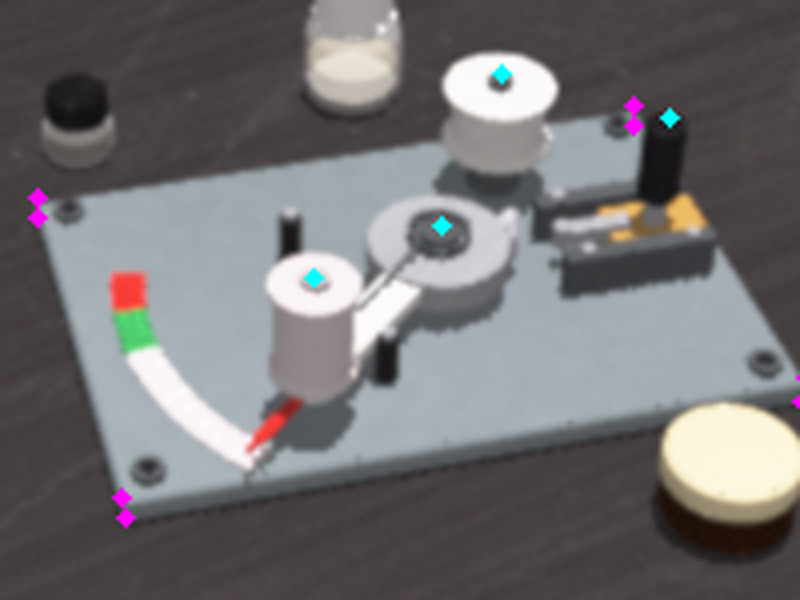

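View pics/fit_side.png

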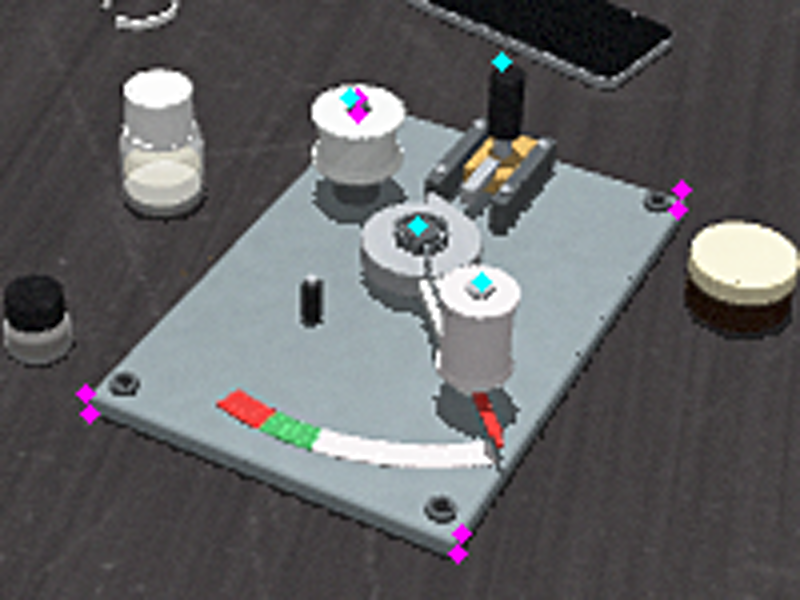

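```bash
cat > fit2.py <<'E'
from h import *
from fit import P
from scipy.optimize import least_squares
L={'scene':(([558.917,-27.024,-.269]),[((95,140,12),(42,203)),((-95,140,12),(122,499)),((60,-60,68),(500,88)),((-62.6,56.4,78),(314,284)),((0,'k',78),(668,122))]),
'side':(([553.982,-24.923,-.241]),[((95,140,12),(95,400)),((-95,140,12),(461,540)),((-95,-140,12),(683,198)),((60,-60,68),(358,111)),((-62.6,56.4,78),(482,290)),((0,'k',78),(506,72))])}
obs=[];pp={}
for cam,(v,l) in L.items():
    p=pp[cam]=imaging.capture(cam); x,y=px(p,P(v,(0,0,0))).astype(int)
    for X,u in l: obs.append((cam,X,np.array([x-100,y-75])+(np.array(u)+.5)/4-.5))
def res(v,cams):
    r=[]
    for c,X,u in obs:
        if c in cams:
            X=[v[3] if a=='k' else a for a in X]; r+=list(px(pp[c],P(v,X))-u)
    return np.array(r)
for cams in (['scene'],['side'],['scene','side']):
    r=least_squares(lambda v:res(v,cams),[555,-25,-.23,-113],x_scale=[1,1,.01,1]); print(cams,r.x); print(r.fun.reshape(-1,2))
v=r.x
for n,X in dict(pivot=(0,-15,40),roller=(-62.6,56.4,58),knob=(0,v[3],60),pulley=(60,-60,68)).items(): print(n,P(v,X))
E
python3 fit2.py
```

```text
['scene'] [ 555.545  -25.406   -0.274 -111.134]
[[-0.917 -0.469]
 [-0.081  0.802]
 [ 0.744 -1.882]
 [ 0.062 -0.077]
 [ 0.154  1.025]]
['side'] [ 550.817  -20.549   -0.247 -109.883]
[[-1.459 -0.22 ]
 [ 0.664  0.899]
 [ 0.866 -0.285]
 [-0.449 -1.545]
 [ 0.47   0.154]
 [-0.126 -0.106]]
['scene', 'side'] [ 552.538  -23.425   -0.261 -110.89 ]
[[-1.716  1.537]
 [ 0.695  3.204]
 [ 0.182 -0.855]
 [ 0.59   1.678]
 [-0.177  1.839]
 [-2.313 -2.186]
 [-1.426 -0.396]
 [ 0.855 -0.585]
 [-0.385 -2.52 ]
 [-0.838 -0.862]
 [ 0.183 -0.995]]
pivot [548.666 -37.917  40.   ]
roller [506.616  47.221  58.   ]
knob [ 523.916 -130.558   60.   ]
pulley [595.018 -96.879  68.   ]
```

Emit:
jog_arm:
  motion:
    - [0.9,-0.69,0,0,0,0.5,-1]
    - [0.9,-0.69,0,0,0,0.5,-1]
    - [0.9,-0.69,0,0,0,0.5,-1]
    - [0.9,-0.69,0,0,0,0.5,-1]
    - [0.9,-0.69,0,0,0,0.5,-1]

```text
time_s: 1.52
ee_pos: [299.6, -461.1, 222.7]
tcp_rot: [[0.968, -0.252, 0.0], [-0.252, -0.968, -0.001], [0.0, 0.001, -1.0]]
force: [0.9, 0.2, 0.6]
width: 0.707
```

```bash
cat > to.py <<'E'
from h import *
import sys
V=[552.5,-23.4,-0.258]
def goal(V,X):
    from fit import P
    return P(V,X)
def show(X,V=V,yaw=None):
    s=sensors.read_state(); R=s['tcp_rot']; g=goal(V,X); d=R.T@(g-s['ee_pos'])
    Rt=np.array([[np.cos(V[2]),np.sin(V[2]),0],[np.sin(V[2]),-np.cos(V[2]),0],[0,0,-1.]])
    rv=cv2.Rodrigues(R.T@Rt)[0].ravel()
    c,sn=np.cos(V[2]),np.sin(V[2]); e=s['ee_pos']-np.array([V[0],V[1],0])
    print('t',round(s['time_s'],2),'tcp',s['ee_pos'],'plate',np.array([c*e[0]+sn*e[1],-sn*e[0]+c*e[1],e[2]]),'goal',g)
    print('share',d/500,rv/np.radians(60),'F',s['force'],'w',s['width'])
if __name__=='__main__': show([float(a) for a in sys.argv[1:4]])
E
python3 to.py 0 -150 222
```

```text
t 1.52 tcp [ 299.607 -461.084  222.731] plate [-132.849 -487.723  222.731] goal [ 514.228 -168.435  222.   ]
share [ 0.268 -0.675  0.001] [ 0.    -0.     0.003] F [0.859 0.236 0.649] w 0.7074696632817411
```

Emit:
jog_arm:
  motion:
    - [0.27,-0.67,0,0,0,0,-1]
    - [0.27,-0.67,0,0,0,0,-1]
    - [0.27,-0.67,0,0,0,0,-1]
    - [0.27,-0.67,0,0,0,0,-1]
    - [0.27,-0.67,0,0,0,0,-1]

```text
time_s: 1.93
ee_pos: [422.6, -292.2, 223.0]
tcp_rot: [[0.97, -0.244, 0.001], [-0.244, -0.97, -0.001], [0.001, 0.0, -1.0]]
force: [-0.1, -0.8, 1.0]
width: 0.327
```

```bash
python3 to.py 0 -150 170
```

```text
t 1.93 tcp [ 422.633 -292.221  222.999] plate [ -56.979 -293.059  222.999] goal [ 514.228 -168.435  170.   ]
share [ 0.117 -0.285  0.106] [ 0.    -0.001  0.011] F [-0.07  -0.775  1.021] w 0.3272942179443718
```

Emit:
jog_arm:
  motion:
    - [0.12,-0.28,0,0,0,0.01,-1]
    - [0.12,-0.28,0.05,0,0,0.01,-1]
    - [0.12,-0.28,0.1,0,0,0.01,-1]
    - [0.12,-0.28,0.1,0,0,0.01,-1]
    - [0.12,-0.28,0.1,0,0,0.01,-1]

```text
time_s: 2.35
ee_pos: [516.1, -165.0, 169.2]
tcp_rot: [[0.969, -0.246, -0.003], [-0.246, -0.969, 0.004], [-0.004, -0.004, -1.0]]
force: [-0.9, 0.4, 0.0]
width: 0.022
```

```bash
python3 to.py 0 -150 100; python3 - <<'E'
from h import *
s=sensors.read_state(); p=imaging.capture('wrist'); save(p,'w1')
M=np.array(p['mount']);print(M)
def ww(X): return s['tcp_rot']@(M[:3,:3]@np.array(X)+M[:3,3])+s['ee_pos']
for q in ['pawl_knob','tensioner_pivot','idler_roller','drive_plate']:
    for r in nets.pinpoint(q,p)[:2]: print(q,round(r['confidence'],2),ww(r['location']))
E
```

```text
t 2.35 tcp [ 516.05  -165.031  169.162] plate [   0.893 -146.244  169.162] goal [ 514.228 -168.435  100.   ]
share [-0.001  0.008  0.138] [-0.003  0.003  0.009] F [-0.868  0.389  0.036] w 0.022257095916131855
[[   0.      -0.969   -0.246   66.238]
 [   1.       0.       0.      -0.085]
 [  -0.      -0.246    0.969 -162.583]
 [   0.       0.       0.       1.   ]]
pawl_knob 0.8 [ 522.065 -126.583   64.059]
pawl_knob 0.6 [696.275 -82.443  35.214]
tensioner_pivot 0.84 [550.24  -34.623  46.57 ]
drive_plate 0.81 [551.975 -21.58   -0.693]
```

View pics/w1.png

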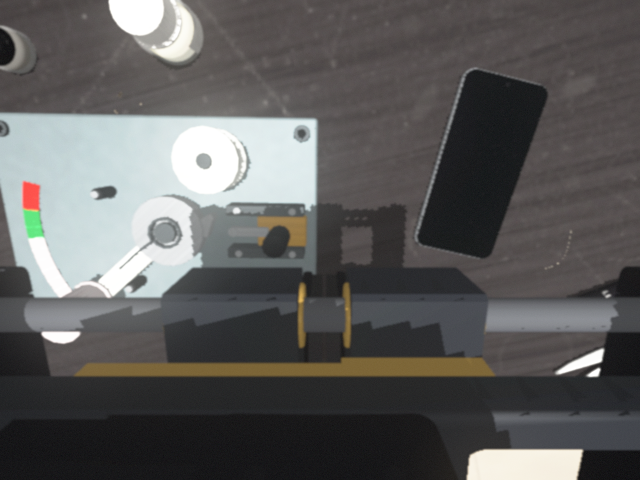

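The wrist view shows the plate's far edge nearly horizontal, so the tool is aligned. The knob is at (277,240), the hub at (163,233) and the pulley at (206,160). I'll turn those pixels into positions.

```bash
cat >> h.py <<'E'
def ray(p,s,u,z):
    M=np.array(p['mount']); d=np.array([(u[0]-p['cx'])/p['fx'],(u[1]-p['cy'])/p['fy'],1.])
    o=s['tcp_rot']@M[:3,3]+s['ee_pos']; d=s['tcp_rot']@M[:3,:3]@d
    return o+d*(z-o[2])/d[2]
def pl(V,X):
    c,s=np.cos(V[2]),np.sin(V[2]); e=np.array(X)-[V[0],V[1],0]
    return np.array([c*e[0]+s*e[1],-s*e[0]+c*e[1],e[2]])
E
python3 - <<'E'
from h import *
s=sensors.read_state(); p=imaging.capture('wrist')
for n,u,z in [('corner+x-y',(318,119),12),('edge0',(0,113),12),('edge1',(300,118.5),12),('edgeR1',(318,125),12),('edgeR2',(317,200),12),('knobtop',(279,237),78),('pulley',(206,160),68),('hubaxle',(164,233),50)]:
    X=ray(p,s,u,z); print(n,X,pl([552.5,-23.4,-.258],X))
c=p['color'][180:280,140:340]; cv2.imwrite('pics/w1c.png',cv2.cvtColor(cv2.resize(c,None,fx=4,fy=4,interpolation=cv2.INTER_CUBIC),cv2.COLOR_RGB2BGR))
E
```

```text
corner+x-y [ 603.946 -193.188   12.   ] [  93.064 -151.043   12.   ]
edge0 [677.649  65.908  12.   ] [ 98.22  118.283  12.   ]
edge1 [ 608.26  -178.496   12.   ] [  93.487 -135.736   12.   ]
edgeR1 [ 599.244 -191.921   12.   ] [  88.195 -151.017   12.   ]
edgeR2 [ 537.478 -174.343   12.   ] [  23.988 -149.78    12.   ]
knobtop [ 526.607 -143.775   78.   ] [   5.677 -122.998   78.   ]
pulley [ 592.999 -107.301   68.   ] [ 60.566 -70.791  68.   ]
hubaxle [548.134 -49.538  50.   ] [  2.448 -26.387  50.   ]
```

View pics/w1c.png

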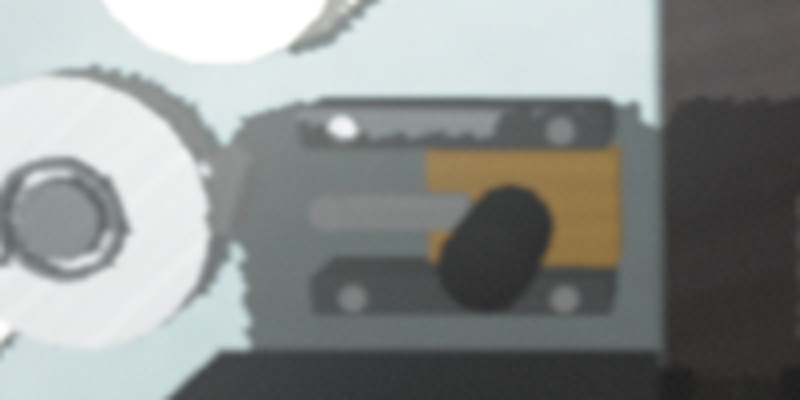

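```bash
python3 - <<'E'
from h import *
s=sensors.read_state(); print(s['ee_pos'],s['tcp_rot'],s['joint_vel']);p=imaging.capture('wrist');save(p,'w2'); print(p['fx'],p['cx'],p['cy'])
M=np.array(p['mount'])
for q in ['pawl_knob','tensioner_pivot','drive_plate']:
    for r in nets.pinpoint(q,p)[:1]:
        L=np.array(r['location']); u=[p['fx']*L[0]/L[2]+p['cx'],p['fy']*L[1]/L[2]+p['cy']]; print(q,L,u,s['tcp_rot']@(M[:3,:3]@L+M[:3,3])+s['ee_pos'])
c=p['color'][180:280,140:340]; cv2.imwrite('pics/w2c.png',cv2.cvtColor(cv2.resize(c,None,fx=4,fy=4,interpolation=cv2.INTER_CUBIC),cv2.COLOR_RGB2BGR))
E
```

```text
[ 513.944 -174.578  173.399] [[ 0.966 -0.257  0.001]
 [-0.257 -0.966 -0.001]
 [ 0.001  0.001 -1.   ]] [ 0.004 -0.003 -0.002 -0.001 -0.001 -0.    -0.003]
361.74376537471056 323.9315620989089 241.44002433510695
pawl_knob [-49.9   3.8 280.2] [np.float64(259.50967097757393), np.float64(246.34589981128076)] [ 520.844 -124.793   65.252]
tensioner_pivot [-142.3   -5.8  299.2] [np.float64(151.88564694910502), np.float64(234.427611771025)] [549.07  -36.702  44.417]
drive_plate [-159.2  -20.3  343.5] [np.float64(156.27622746236185), np.float64(220.06186294615026)] [556.527 -21.23   -2.095]
```

View pics/w2.png

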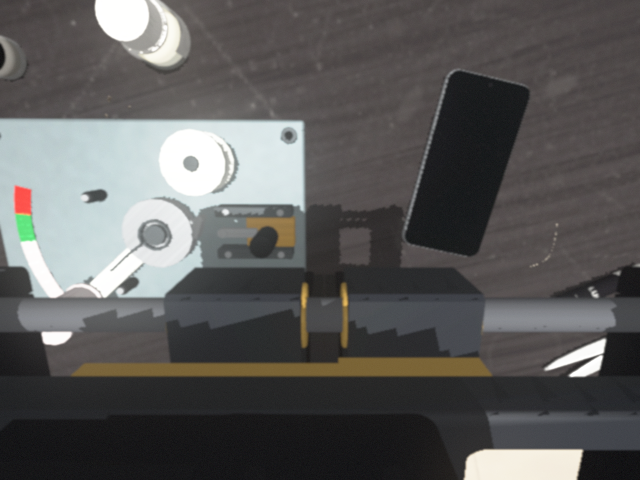

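```bash
python3 - <<'E'
from h import *
s=sensors.read_state(); p=imaging.capture('wrist')
V=[552.5,-23.4,-.258]
for n,u,z in [('corner+x-y 95,-140',(304.5,121),12),('edge0 95',(20,119.5),12),('edgeR2 -140',(304.5,200),12),('knobtop',(266,238),78),('pulley 60 -60',(194,162.5),68),('hubaxle 0 -15',(154,234),50)]:
    X=ray(p,s,u,z); print(n,X,pl(V,X))
E
python3 to.py 0 -150 55
```

```text
corner+x-y 95,-140 [ 605.427 -180.786   12.   ] [  91.332 -138.673   12.   ]
edge0 95 [668.444  52.771  12.   ] [ 92.672 103.232  12.   ]
edgeR2 -140 [ 540.477 -162.692   12.   ] [  23.915 -137.75    12.   ]
knobtop [ 528.443 -133.598   78.   ] [   4.856 -112.689   78.   ]
pulley 60 -60 [593.599 -97.538  68.   ] [ 58.655 -61.198  68.   ]
hubaxle 0 -15 [549.458 -40.662  50.   ] [  1.463 -17.466  50.   ]
t 2.9 tcp [ 514.061 -173.545  172.955] plate [   1.142 -154.983  172.955] goal [ 514.228 -168.435   55.   ]
share [-0.002 -0.01   0.236] [ 0.    -0.001 -0.   ] F [-0.399  0.417 -0.758] w 0.004849672943065125
```

View pics/w2c.png

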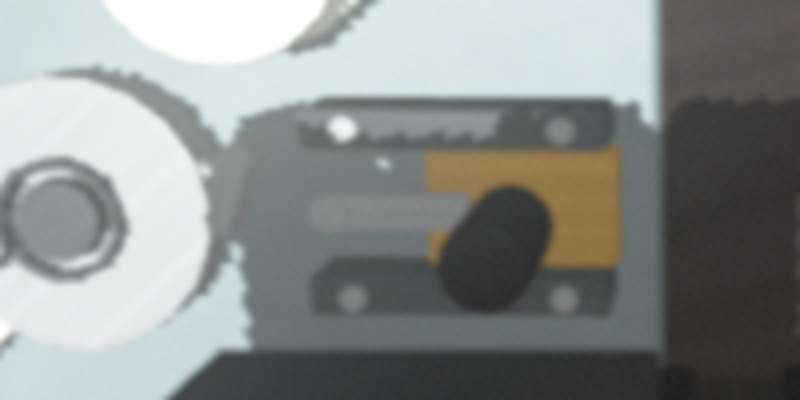

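Emit:
jog_arm:
  motion:
    - [0,0,0.06,0,0,0,-1]
    - [0,0,0.12,0,0,0,-1]
    - [0,0,0.18,0,0,0,-1]
    - [0,0,0.22,0,0,0,-1]
    - [0,0,0.25,0,0,0,-1]

```text
time_s: 3.32
ee_pos: [512.9, -172.9, 45.5]
tcp_rot: [[0.967, -0.255, -0.002], [-0.255, -0.967, 0.001], [-0.002, -0.0, -1.0]]
force: [0.1, 0.6, 0.7]
width: 0.006
```

Emit:
jog_arm:
  motion:
    - [0,-0.01,0,0,0,0,-1]
    - [0,-0.015,0,0,0,0,-1]
    - [0,-0.02,0,0,0,0,-1]
    - [0,-0.02,0,0,0,0,-1]
    - [0,-0.02,0,0,0,0,-1]

```text
time_s: 3.73
ee_pos: [517.7, -163.2, 48.9]
tcp_rot: [[0.967, -0.254, 0.002], [-0.254, -0.967, -0.001], [0.002, 0.0, -1.0]]
force: [0.4, -0.1, -0.3]
width: 0.005
```

```bash
python3 to.py 0 -135 48; python3 - <<'E'
from h import *
p=imaging.capture('side');save(p,'s2')
c=p['color'][150:300,270:470]; cv2.imwrite('pics/s2c.png',cv2.cvtColor(cv2.resize(c,None,fx=4,fy=4,interpolation=cv2.INTER_CUBIC),cv2.COLOR_RGB2BGR))
E
```

```text
t 3.73 tcp [ 517.681 -163.214   48.929] plate [   2.006 -144.071   48.929] goal [ 518.055 -153.932   48.   ]
share [-0.004 -0.018  0.002] [ 0.    -0.002  0.001] F [ 0.362 -0.092 -0.329] w 0.005189617310282797
```

View pics/s2c.png

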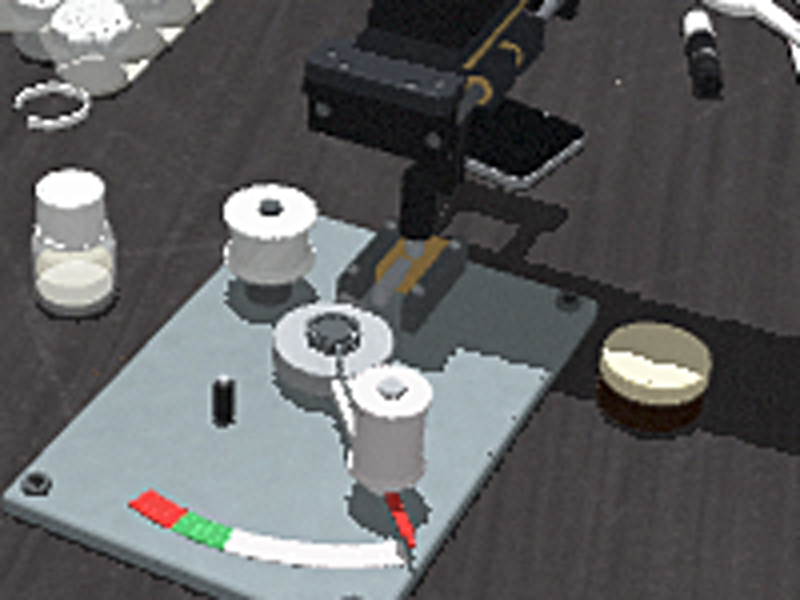

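The fingers stand just behind the knob and aren't touching it yet. I'll push in small steps.

Emit:
jog_arm:
  motion:
    - [-0.004,-0.006,0,0,0,0,-1]
    - [-0.004,-0.012,0,0,0,0,-1]
    - [-0.004,-0.018,0,0,0,0,-1]
    - [-0.004,-0.024,0,0,0,0,-1]
    - [-0.004,-0.03,0,0,0,0,-1]

```text
time_s: 4.2
ee_pos: [518.7, -147.8, 47.6]
tcp_rot: [[0.967, -0.254, 0.0], [-0.254, -0.967, 0.0], [0.0, -0.0, -1.0]]
force: [-0.4, -1.8, -0.3]
width: 0.002
```

```bash
python3 to.py 0 -117 48
```

```text
t 4.2 tcp [ 518.713 -147.805   47.641] plate [  -0.927 -128.908   47.641] goal [ 522.648 -136.528   48.   ]
share [ 0.002 -0.024 -0.001] [-0.    -0.     0.001] F [-0.39  -1.781 -0.304] w 0.0020464095505808846
```

Emit:
jog_arm:
  motion:
    - [0,-0.004,0,0,0,0,-1]
    - [0,-0.008,0,0,0,0,-1]
    - [0,-0.012,0,0,0,0,-1]
    - [0,-0.016,0,0,0,0,-1]
    - [0,-0.02,0,0,0,0,-1]

```text
time_s: 4.62
ee_pos: [520.7, -140.5, 47.6]
tcp_rot: [[0.967, -0.256, -0.001], [-0.256, -0.967, -0.002], [-0.0, 0.002, -1.0]]
force: [-1.6, -7.0, 1.1]
width: 0.005
```

```bash
python3 to.py 0 -112 48
```

```text
t 4.62 tcp [ 520.665 -140.499   47.593] plate [  -0.904 -121.346   47.593] goal [ 523.924 -131.693   48.   ]
share [ 0.002 -0.019 -0.001] [ 0.002  0.    -0.001] F [-1.612 -7.035  1.062] w 0.005257405194243461
```

Emit:
jog_arm:
  motion:
    - [0,-0.004,0,0,0,0,-1]
    - [0,-0.008,0,0,0,0,-1]
    - [0,-0.012,0,0,0,0,-1]
    - [0,-0.014,0,0,0,0,-1]
    - [0,-0.016,0,0,0,0,-1]

```text
time_s: 5.03
ee_pos: [522.8, -132.7, 47.6]
tcp_rot: [[0.967, -0.256, -0.001], [-0.256, -0.967, -0.002], [-0.0, 0.002, -1.0]]
force: [-2.3, -7.2, 0.2]
width: 0.009
```

```bash
python3 to.py 0 -112 48
```

```text
t 5.03 tcp [ 522.758 -132.747   47.591] plate [  -0.858 -113.316   47.591] goal [ 523.924 -131.693   48.   ]
share [ 0.002 -0.003 -0.001] [ 0.002  0.    -0.001] F [-2.295 -7.199  0.229] w 0.00851348162153793
```

Still sliding at about 7 N, so the stop hasn't been reached yet.

Emit:
jog_arm:
  motion:
    - [0,-0.002,0,0,0,0,-1]
    - [0,-0.004,0,0,0,0,-1]
    - [0,-0.006,0,0,0,0,-1]
    - [0,-0.007,0,0,0,0,-1]
    - [0,-0.008,0,0,0,0,-1]

```text
time_s: 5.45
ee_pos: [523.5, -130.2, 47.8]
tcp_rot: [[0.966, -0.257, -0.001], [-0.257, -0.966, -0.003], [-0.0, 0.003, -1.0]]
force: [-3.3, -11.2, 3.9]
width: 0.004
```

```bash
python3 to.py 0 -112 48
```

```text
t 5.45 tcp [ 523.535 -130.161   47.781] plate [  -0.766 -110.618   47.781] goal [ 523.924 -131.693   48.   ]
share [ 0.002  0.003 -0.   ] [ 0.003  0.    -0.002] F [ -3.309 -11.185   3.912] w 0.004038884514875676
```

Emit:
jog_arm:
  motion:
    - [0,-0.002,0,0,0,0,-1]
    - [0,-0.004,0,0,0,0,-1]
    - [0,-0.006,0,0,0,0,-1]
    - [0,-0.006,0,0,0,0,-1]
    - [0,-0.006,0,0,0,0,-1]

```text
time_s: 5.87
ee_pos: [523.5, -129.9, 47.8]
tcp_rot: [[0.966, -0.259, -0.002], [-0.259, -0.966, -0.006], [-0.0, 0.006, -1.0]]
force: [-6.8, -17.6, 3.9]
width: 0.005
```

```bash
python3 to.py 0 -112 48
```

```text
t 5.87 tcp [ 523.547 -129.863   47.782] plate [  -0.831 -110.327   47.782] goal [ 523.924 -131.693   48.   ]
share [ 0.002  0.003 -0.   ] [ 0.006  0.    -0.004] F [ -6.795 -17.626   3.883] w 0.004629207686854087
```

The stop is reached: 18 N with only 0.3 mm of movement. I'll back off and lift.

Emit:
jog_arm:
  motion:
    - [0,0.01,0,0,0,0,-1]
    - [0,0.025,0,0,0,0,-1]
    - [0,0.04,0,0,0,0,-1]
    - [0,0.045,-0.05,0,0,0,-1]
    - [0,0.045,-0.1,0,0,0,-1]

```text
time_s: 6.28
ee_pos: [517.7, -146.3, 96.8]
tcp_rot: [[0.967, -0.255, -0.004], [-0.255, -0.967, 0.001], [-0.004, -0.0, -1.0]]
force: [0.3, 0.5, -0.4]
width: 0.007
```

Emit:
jog_arm:
  motion:
    - [0,0,-0.06,0,0,0,-1]
    - [0,0,-0.1,0,0,0,-1]
    - [0,0,-0.12,0,0,0,-1]
    - [0,0,-0.12,0,0,0,-1]
    - [0,0,-0.12,0,0,0,-1]

```text
time_s: 6.7
ee_pos: [519.1, -145.8, 156.9]
tcp_rot: [[0.967, -0.254, -0.0], [-0.254, -0.967, 0.0], [-0.0, -0.0, -1.0]]
force: [0.1, 0.0, -0.5]
width: 0.007
```

```bash
python3 to.py -110 20 150; python3 - <<'E'
from h import *
s=sensors.read_state();p=imaging.capture('wrist');save(p,'w3')
M=np.array(p['mount'])
for q in ['pawl_knob','tensioner_pivot']:
    for r in nets.pinpoint(q,p)[:1]:
        L=np.array(r['location']); X=s['tcp_rot']@(M[:3,:3]@L+M[:3,3])+s['ee_pos'];print(q,X,pl([552.5,-23.4,-.258],X))
E
```

```text
t 6.7 tcp [ 519.058 -145.785  156.941] plate [  -1.109 -126.867  156.941] goal [451.244  24.004 150.   ]
share [-0.218 -0.294  0.014] [-0.     0.     0.001] F [ 0.139  0.032 -0.46 ] w 0.0065960423434934775
pawl_knob [ 522.714 -111.214   62.198] [ -6.394 -92.507  62.198]
tensioner_pivot [547.283 -37.022  47.338] [ -1.569 -14.502  47.338]
```

View pics/w3.png

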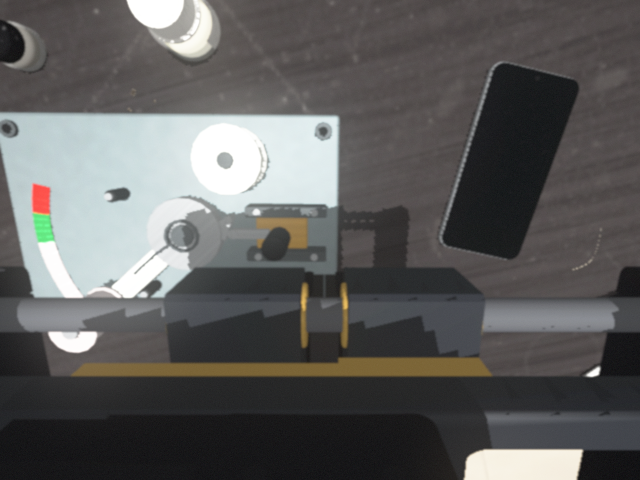

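The knob now reads plate y ≈ -92.5 (home is -93), and the arm is still at rest. Next I'll go over to the -x side of the roller.

```bash
python3 to.py -108 58 150
```

```text
t 6.85 tcp [ 518.299 -145.591  155.791] plate [  -1.892 -126.873  155.791] goal [462.873  60.236 150.   ]
share [-0.212 -0.37   0.012] [-0.     0.003  0.001] F [-0.141  0.531 -0.524] w 0.0013051858455246956
```

Emit:
jog_arm:
  motion:
    - [-0.04,-0.07,0,0,0,0,-1]
    - [-0.08,-0.14,0,0,0,0,-1]
    - [-0.12,-0.21,0,0,0,0,-1]
    - [-0.16,-0.28,0,0,0,0,-1]
    - [-0.2,-0.34,0,0,0,0,-1]

```text
time_s: 7.27
ee_pos: [464.4, 46.4, 156.5]
tcp_rot: [[0.967, -0.254, -0.002], [-0.254, -0.967, 0.0], [-0.002, 0.0, -1.0]]
force: [0.8, 0.1, 0.1]
width: 0.006
```

Emit:
jog_arm:
  motion:
    - [-0.008,-0.015,0,0,0,0,-1]
    - [-0.012,-0.03,0,0,0,0,-1]
    - [-0.012,-0.03,0,0,0,0,-1]
    - [-0.012,-0.03,0,0,0,0,-1]
    - [-0.012,-0.03,0,0,0,0,-1]

```text
time_s: 7.68
ee_pos: [464.1, 58.5, 157.2]
tcp_rot: [[0.967, -0.257, -0.001], [-0.257, -0.967, -0.0], [-0.001, 0.0, -1.0]]
force: [-0.4, 0.1, -0.7]
width: 0.007
```

```bash
python3 to.py -108 58 47;python3 - <<'E'
from h import *
s=sensors.read_state();p=imaging.capture('wrist');save(p,'w4')
M=np.array(p['mount'])
for q in ['idler_roller','tensioner_pivot']:
    for r in nets.pinpoint(q,p)[:1]:
        L=np.array(r['location']); X=s['tcp_rot']@(M[:3,:3]@L+M[:3,3])+s['ee_pos'];print(q,X,pl([552.5,-23.4,-.258],X))
E
```

```text
t 7.68 tcp [464.116  58.501 157.161] plate [-106.356   56.64   157.161] goal [462.873  60.236  47.   ]
share [-0.003 -0.003  0.22 ] [ 0.     0.001 -0.001] F [-0.443  0.137 -0.713] w 0.006870631244380608
idler_roller [508.992  53.772  62.227] [-61.758  63.517  62.227]
tensioner_pivot [549.24  -37.405  43.844] [  0.422 -14.373  43.844]
```

View pics/w4.png

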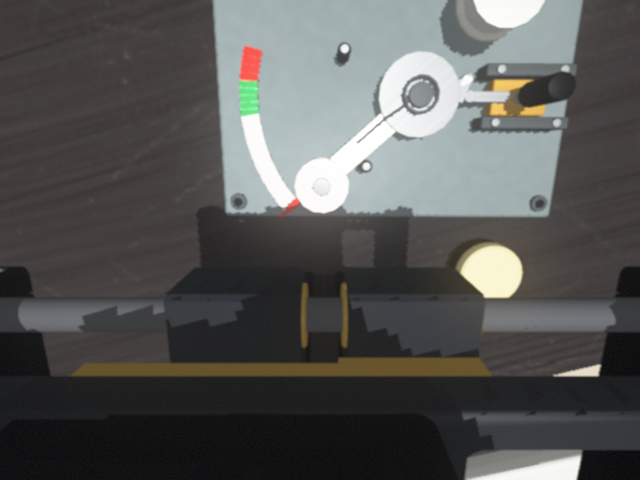

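The view shows the pawl home at (520,97) and the pointer at the white end (290,208). The roller is at (321,185), straight ahead of the fingers. I'll descend.

Emit:
jog_arm:
  motion:
    - [0,-0.004,0.05,0,0,0,-1]
    - [0,-0.004,0.1,0,0,0,-1]
    - [0,-0.004,0.15,0,0,0,-1]
    - [0,-0.004,0.19,0,0,0,-1]
    - [0,-0.004,0.22,0,0,0,-1]

```text
time_s: 8.25
ee_pos: [463.6, 61.2, 45.7]
tcp_rot: [[0.967, -0.256, -0.002], [-0.256, -0.967, -0.0], [-0.002, 0.0, -1.0]]
force: [-0.9, -0.4, -0.0]
width: 0.006
```

Emit:
jog_arm:
  motion:
    - [0.004,0,0,0,0,0,-1]
    - [0.008,0,0,0,0,0,-1]
    - [0.012,0,0,0,0,0,-1]
    - [0.016,0,0,0,0,0,-1]
    - [0.018,0,0,0,0,0,-1]

```text
time_s: 8.67
ee_pos: [474.2, 59.6, 48.7]
tcp_rot: [[0.967, -0.255, 0.002], [-0.255, -0.967, 0.0], [0.002, -0.001, -1.0]]
force: [-0.1, 0.0, -0.7]
width: 0.003
```

```bash
python3 to.py -90 58 47
```

```text
t 8.67 tcp [474.235  59.582  48.712] plate [-96.847  60.266  48.712] goal [480.277  55.644  47.   ]
share [0.014 0.005 0.003] [-0.001 -0.002  0.   ] F [-0.15   0.008 -0.745] w 0.0033369131329356936
```

Emit:
jog_arm:
  motion:
    - [0.004,0,0,0,0,0,-1]
    - [0.008,0,0,0,0,0,-1]
    - [0.012,0,0,0,0,0,-1]
    - [0.016,0,0,0,0,0,-1]
    - [0.02,0,0,0,0,0,-1]

```text
time_s: 9.08
ee_pos: [481.6, 57.7, 47.4]
tcp_rot: [[0.967, -0.254, -0.003], [-0.254, -0.967, 0.0], [-0.003, 0.0, -1.0]]
force: [-8.6, 4.8, 5.8]
width: 0.009
```

```bash
python3 to.py -80 60 47
```

```text
t 9.08 tcp [481.602  57.739  47.388] plate [-89.254  60.364  47.388] goal [490.457  55.026  47.   ]
share [0.019 0.001 0.001] [0.    0.002 0.001] F [-8.603  4.842  5.794] w 0.008672947453401797
```

Emit:
jog_arm:
  motion:
    - [0.004,-0.002,0,0,0,0,-1]
    - [0.008,-0.006,0,0,0,0,-1]
    - [0.012,-0.008,0,0,0,0,-1]
    - [0.016,-0.01,0,0,0,0,-1]
    - [0.02,-0.012,0,0,0,0,-1]

```text
time_s: 9.5
ee_pos: [491.6, 63.1, 47.3]
tcp_rot: [[0.968, -0.252, -0.005], [-0.252, -0.968, 0.002], [-0.005, -0.001, -1.0]]
force: [-12.6, 10.6, 7.7]
width: 0.01
```

```bash
python3 to.py -70 66 47;python3 - <<'E'
from h import *
p=imaging.capture('side');save(p,'s3')
c=p['color'][150:300,270:470]; cv2.imwrite('pics/s3c.png',cv2.cvtColor(cv2.resize(c,None,fx=4,fy=4,interpolation=cv2.INTER_CUBIC),cv2.COLOR_RGB2BGR))
E
```

```text
t 9.5 tcp [491.589  63.125  47.288] plate [-80.972  68.12   47.288] goal [501.657  58.276  47.   ]
share [0.022 0.004 0.   ] [-0.001  0.005  0.003] F [-12.641  10.632   7.69 ] w 0.009991881758103704
```

View pics/s3c.png

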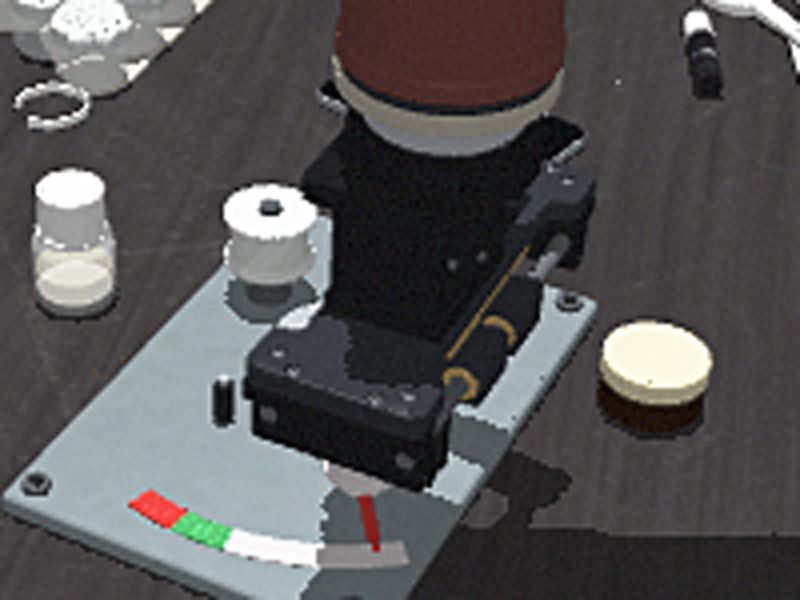

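The pointer is moving along the white band as the roller is pushed. I'll continue.

Emit:
jog_arm:
  motion:
    - [0.006,-0.003,0,0,0,0,-1]
    - [0.012,-0.006,0,0,0,0,-1]
    - [0.018,-0.008,0,0,0,0,-1]
    - [0.024,-0.01,0,0,0,0,-1]
    - [0.03,-0.012,0,0,0,0,-1]

```text
time_s: 9.97
ee_pos: [505.9, 68.6, 47.3]
tcp_rot: [[0.968, -0.25, -0.007], [-0.249, -0.968, 0.005], [-0.008, -0.003, -1.0]]
force: [-13.0, 15.5, 8.4]
width: 0.005
```

```bash
python3 to.py -55 77 47
```

```text
t 9.97 tcp [505.867  68.628  47.323] plate [-68.57   77.084  47.323] goal [518.967  65.085  47.   ]
share [0.027 0.    0.   ] [-0.003  0.008  0.006] F [-13.017  15.469   8.423] w 0.005277356968984629
```

Emit:
jog_arm:
  motion:
    - [0.006,0,0,0,0,0,-1]
    - [0.012,0,0,0,0,0,-1]
    - [0.016,0,0,0,0,0,-1]
    - [0.02,0,0,0,0,0,-1]
    - [0.024,0,0,0,0,0,-1]

```text
time_s: 10.38
ee_pos: [518.5, 64.6, 46.7]
tcp_rot: [[0.968, -0.25, -0.005], [-0.25, -0.968, 0.005], [-0.006, -0.003, -1.0]]
force: [-10.5, 17.2, 1.0]
width: 0.002
```

```bash
python3 to.py -55 77 47;python3 - <<'E'
from h import *
p=imaging.capture('scene');save(p,'c4')
c=p['color'][200:350,260:460]; cv2.imwrite('pics/c4c.png',cv2.cvtColor(cv2.resize(c,None,fx=4,fy=4,interpolation=cv2.INTER_CUBIC),cv2.COLOR_RGB2BGR))
E
```

```text
t 10.38 tcp [518.484  64.648  46.733] plate [-55.355  76.455  46.733] goal [518.967  65.085  47.   ]
share [ 0.001 -0.001 -0.001] [-0.003  0.006  0.005] F [-10.503  17.178   1.029] w 0.0017188959831482432
```

View pics/c4c.png

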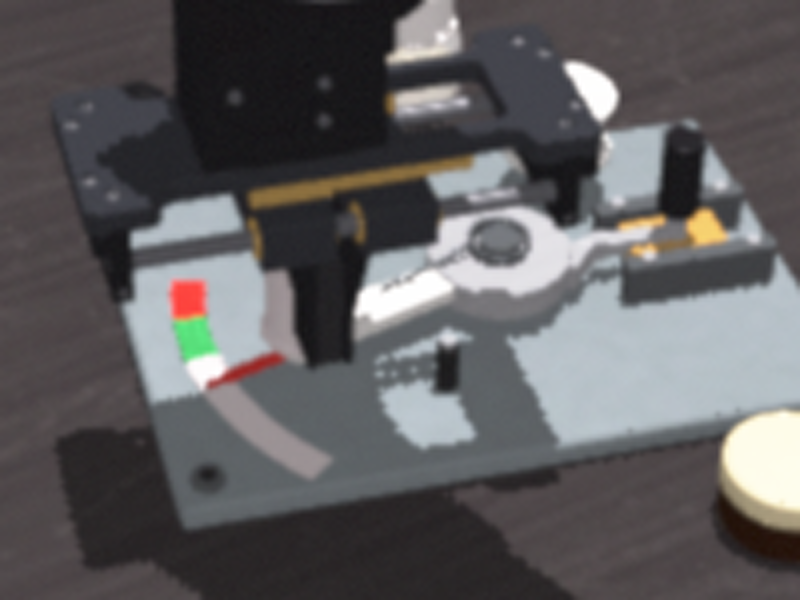

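The scene crop shows the pointer (208,384) still on white, just short of green. The fingers are square against the roller. Friction is loading the y axis, so I'll move y along with the roller as I push on.

Emit:
jog_arm:
  motion:
    - [0.006,-0.005,0,0,0,0,-1]
    - [0.012,-0.009,0,0,0,0,-1]
    - [0.018,-0.012,0,0,0,0,-1]
    - [0.024,-0.014,0,0,0,0,-1]
    - [0.03,-0.016,0,0,0,0,-1]

```text
time_s: 10.85
ee_pos: [535.3, 66.3, 46.6]
tcp_rot: [[0.968, -0.252, -0.005], [-0.252, -0.968, 0.002], [-0.006, -0.001, -1.0]]
force: [-10.8, 8.4, 1.6]
width: 0.01
```

```bash
python3 to.py -27 82 47;python3 - <<'E'
from h import *
p=imaging.capture('scene');save(p,'c5')
c=p['color'][200:350,260:460]; cv2.imwrite('pics/c5c.png',cv2.cvtColor(cv2.resize(c,None,fx=4,fy=4,interpolation=cv2.INTER_CUBIC),cv2.COLOR_RGB2BGR))
E
```

```text
t 10.85 tcp [535.314  66.272  46.586] plate [-39.497  82.319  46.586] goal [547.316  62.775  47.   ]
share [ 0.025  0.001 -0.001] [-0.001  0.006  0.003] F [-10.763   8.444   1.637] w 0.009695164273057895
```

View pics/c5c.png

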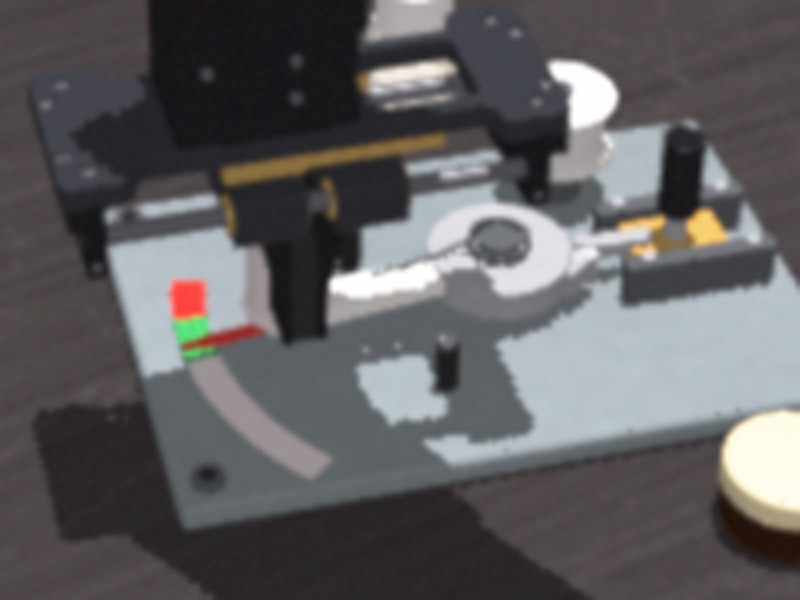

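Emit:
jog_arm:
  motion:
    - [0.005,-0.002,0,0,0,0,-1]
    - [0.01,-0.004,0,0,0,0,-1]
    - [0.015,-0.006,0,0,0,0,-1]
    - [0.02,-0.008,0,0,0,0,-1]
    - [0.02,-0.008,0,0,0,0,-1]

```text
time_s: 11.32
ee_pos: [546.2, 66.2, 46.5]
tcp_rot: [[0.967, -0.253, -0.006], [-0.253, -0.967, 0.001], [-0.006, 0.0, -1.0]]
force: [-9.7, 5.2, 1.9]
width: 0.006
```

```bash
python3 to.py -27 82 47;python3 - <<'E'
from h import *
for cam,n,(y,x) in [('scene','c6',(200,260)),('side','s6',(150,270))]:
    p=imaging.capture(cam);save(p,n)
    c=p['color'][y:y+150,x:x+200]; cv2.imwrite(f'pics/{n}c.png',cv2.cvtColor(cv2.resize(c,None,fx=4,fy=4,interpolation=cv2.INTER_CUBIC),cv2.COLOR_RGB2BGR))
E
```

```text
t 11.32 tcp [546.211  66.227  46.519] plate [-28.949  85.056  46.519] goal [547.316  62.775  47.   ]
share [ 0.004  0.006 -0.001] [0.    0.005 0.002] F [-9.706  5.17   1.9  ] w 0.006453386696119307
```

View pics/c6c.png

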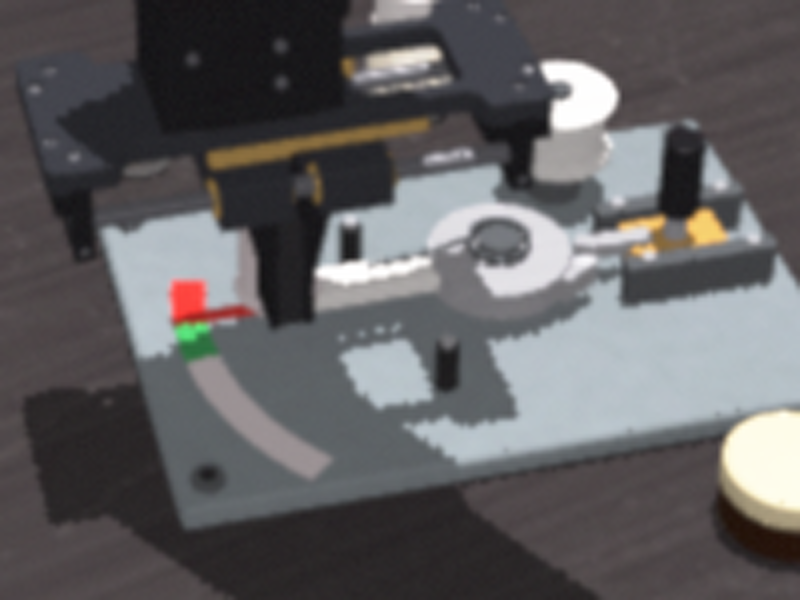

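View pics/s6c.png

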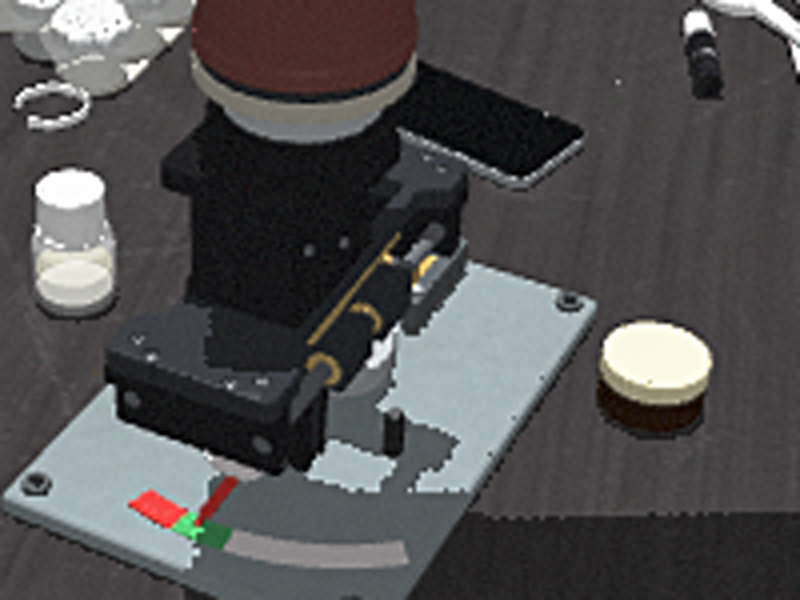

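```bash
python3 - <<'E'
from h import *
A=imaging.capture('scene');B=imaging.capture('side')
V=[552.5,-23.4,-.258]
K=lambda p: np.array([[p['fx'],0,p['cx']],[0,p['fy'],p['cy']],[0,0,1]])@np.c_[np.array(p['R']),np.array(p['t'])]
def c(o,u): return np.array(o,float)+(np.array(u)+.5)/4-.5
for n,a,b in [('tip',(175,320),(196,525)),('w/g',(201,358),(229,541)),('g/r',(190,319),(182,520)),('whiteend',(319,467),(405,555))]:
    X=cv2.triangulatePoints(K(A),K(B),c((260,200),a).reshape(2,1),c((270,150),b).reshape(2,1)).ravel(); X=X[:3]/X[3]
    P=pl(V,X); d=P[:2]-[0,-15]; print(n,P,'r',np.hypot(*d),'theta',0.72+np.arctan2(d[0],d[1]))
# project band boundaries at z=12.5
for cam,p,o in (('scene',A,(260,200)),('side',B,(270,150))):
    for z in (13,):
        for th in (0,.62,.82):
            r=125; a=th-.72
            from fit import P as PP
            print(cam,th,(px(p,PP(V,(r*np.sin(a),-15+r*np.cos(a),z)))-o)*4)
E
python3 to.py -27 82 47
```

```text
tip [ -0.609 124.322  27.023] r 139.32347409984936 theta 0.7156312775820414
w/g [-13.27  116.515  15.884] r 132.18238208722852 theta 0.619439117993773
g/r [ 11.468 115.602  16.136] r 131.1040922923495 theta 0.8075843002003187
whiteend [-85.985  86.011  15.845] r 132.6525014267017 theta 0.014788172779957476
scene 0 [330.856 466.49 ]
scene 0.62 [214.791 362.2  ]
scene 0.82 [201.552 323.107]
side 0 [400.322 537.953]
side 0.62 [231.59  526.692]
side 0.82 [183.788 508.411]
t 11.52 tcp [545.916  66.196  46.502] plate [-29.227  84.951  46.502] goal [547.316  62.775  47.   ]
share [ 0.004  0.006 -0.001] [0.    0.005 0.002] F [-9.836  4.707  2.625] w 0.008303012210712623
```

Triangulation puts the pointer at about 0.716 rad, with the green band from 0.62 to 0.81. I'll do one holding call, then a final check.

Emit:
jog_arm:
  motion:
    - [0,0,0,0,0,0,-1]
    - [0,0,0,0,0,0,-1]
    - [0,0,0,0,0,0,-1]
    - [0,0,0,0,0,0,-1]
    - [0,0,0,0,0,0,-1]

```text
time_s: 11.93
ee_pos: [545.9, 66.2, 46.5]
tcp_rot: [[0.967, -0.253, -0.006], [-0.253, -0.967, 0.001], [-0.006, 0.0, -1.0]]
force: [-9.8, 5.7, 1.7]
width: 0.005
```

```bash
python3 to.py -27 82 47; python3 - <<'E'
from h import *
for cam in ('scene','side'):
    p=imaging.capture(cam)
    for q in ['pawl_knob','amber_jar_centre','black_cap_pot_centre','glass_vial_centre']:
        for r in nets.pinpoint(q,p)[:1]:
            X=w(p,r['location']);print(cam,q,round(r['confidence'],2),X,pl([552.5,-23.4,-.258],X))
p=imaging.capture('scene');save(p,'end')
E
```

```text
t 11.93 tcp [545.871  66.2    46.497] plate [-29.271  84.943  46.497] goal [547.316  62.775  47.   ]
share [ 0.005  0.006 -0.001] [0.    0.006 0.002] F [-9.837  5.746  1.695] w 0.005033674643799576
scene pawl_knob 0.83 [ 532.415 -116.45    62.941] [  4.322 -95.095  62.941]
scene amber_jar_centre 0.75 [398.732 -73.369  21.376] [-135.929  -87.549   21.376]
scene black_cap_pot_centre 0.48 [716.752  46.93   18.916] [140.871 109.911  18.916]
scene glass_vial_centre 0.51 [698.551 -88.121  35.177] [157.73  -25.315  35.177]
side pawl_knob 0.42 [ 524.759 -111.084   57.25 ] [ -4.45 -91.86  57.25]
side amber_jar_centre 0.68 [394.17  -69.511  16.524] [-141.324  -84.982   16.524]
side black_cap_pot_centre 0.72 [722.227  50.628  18.33 ] [145.221 114.883  18.33 ]
side glass_vial_centre 0.89 [697.868 -86.281  32.011] [156.601 -23.709  32.011]
```

View pics/end.png

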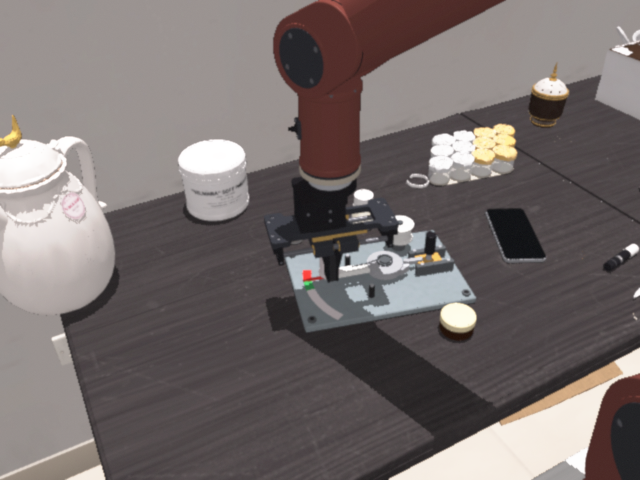

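The pose is steady and the jars are where they were. The knob is home, with its neck now at (430,245) px, and the pointer is in the green. I'm handing in.

```bash
python3 -c "
from bench import order; print(order.hand_in())"
```

```text
the job is handed in; nothing more can be done
None
```

The tensioner is held back with the red pointer over the green band, and I handed in with the closed fingers still pressing the roller, at about 12 s of the 48 s.

- **Pawl slider:** With the arm at rest, I pushed the knob about 18 mm at around 7 N. At the stop the force rose to about 18 N with only 0.3 mm of movement. The network then put the knob at plate y -92 to -95 mm, against -93 fully home.
- **Roller:** I pushed it past the pawl and held it there. I had no direct reading of the click. I infer it from the arm angle and from a camera view showing the hub tooth past the pawl nose.
- **Pointer:** Triangulated from two cameras, it stands at about 0.716 rad, with the green band measured from 0.62 to 0.81. The finger position gives about 0.70. The last hold was steady, at about 11 N.
- **Jars:** All three read where they started, within about 4 to 5 mm, which is the network's accuracy. The arm passed near none of them.

**Disagreements:** The plate poses fitted from the two fixed cameras differed by about 5 mm. My first wrist-camera reading was about 11 mm off because the arm was still settling. I measured again once it had settled, then relied on contact forces and the pictures.

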